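# Empty the walnut dispenser into a dish

## Robot

A 6-joint arm with a two-finger parallel gripper is mounted at the origin on the work surface. World frame = base frame: x ahead of the robot, y to its left, z up, the work surface at z = 0. Lengths are in m, angles in degrees, forces in N, time in s.
With the tool pointing down it reaches from about 0.275 to 0.75 m from the base axis. Payload 10.2 kg.
Tool frame: the origin (TCP) lies at the very end of the fingers, on their centre line; the grasp point (between the pads) lies arm.grasp_offset behind it (arm.grasp_offset is the distance from the TCP to the grasp point, in m); z points along the fingers, y is the line along which they close (so a half turn about z gives the same grasp; the last joint's range is limited). The gripper opens to 85 mm and grips with 20 to 120 N. Pads are 22 mm wide; open, the fingers measure 114 mm over their backs; the gripper's body (76 mm by 85 mm) begins 54 mm behind the grasp point. The pads swing forward as they close: fully open they stand 13 mm farther back than shut.
Start: joints at [50.856, 17.928, 85.812, -0, 76.261, -12.8], TCP at [0.233, 0.47, 0.231] pointing down, gripper open.
Joint ranges: [-168.41, 168.41], [-55.51, 124.54], [10.69, 146.95], [-70.63, 250.63], [1, 178], [-165.06, 165.06]. Speed limits (degrees/s): [136.94, 136.94, 172.46, 180, 180, 180].

## Interface

Orientations are given as a 3x3 rotation matrix whose columns are the frame's x, y, z axes.
In Python, from bench import arm gives the robot as it stands. Calls block until the motion is done:
- arm.reach(position, orientation): joint-space move of the TCP to a pose.
- arm.move_straight(position, orientation=None, speed=0.15, guard=None): straight line of the TCP; orientation=None keeps the orientation; speed is the mean speed in m/s. With guard (N) it stops when the force on the tool has changed by that much, and returns True; else False.
- arm.move_j(angles): joint-space move.
- arm.grip(opening, force=None): finger opening in m; force is the grip in N (None keeps the last); returns when the fingers have stopped.
- arm.sleep(seconds).
- arm.solve_ik(position, orientation): joint angles nearest the present ones, or None.
- arm.state(): the state.
- arm.get_image(name): name is "scene" or "top" or "wrist"; returns a dict with "image" (480x640x3 uint8, blue, green, red), "K" (3x3 intrinsics, pixels), "rvec" (rotation vector, rad) and "tvec" (3), from world to camera coordinates, as OpenCV has them. Camera axes: x right, y down, z forward; pixel columns grow to the right and rows downward; lengths in m; the calibration is good to about 2 mm. A picture is of the moment at which its call begins. There is no depth.
A pose or a line that the arm cannot do raises arm.IKError and nothing moves.
- arm.finish_job(): hands the job in; it is judged then, once.
The state is a dict: "clock": time; "q": joint angles; "qd": joint speeds; "joint_efforts": joint torques, N m; "eef_pos": TCP position; "tcp_rot": TCP orientation; "wrist_force": force on the tool from outside, world axes, zero at the start; "moment": the same for the moment, N m; "finger_gap": finger opening in m; "finger_force": force on a finger pad.
Only numpy, scipy, OpenCV 4.12 (cv2) and the standard library are available. Lean on these libraries where they do the work, as an engineer would, in place of code of your own. Each camera call takes 0.05 s, during which the arm holds its last target. There are 200 camera calls.

## Task

Put the white baking dish on the counter under the outlet of the clear walnut dispenser, then pull the slide gate at the base of the hopper open so that all four walnuts drop into the dish, and then push the gate fully shut again. Leave the dish standing under the outlet with all the walnuts in it, and do not knock or shift the jar, the mug or the pepper mill.

Things in the scene. Friction and masses are not known exactly. Their poses are not given: they have to be found in the camera images.
- dispenser: Walnut dispenser, fixed. Clear open-topped hopper, 86 mm square at the top (z 166-215), tapering to a 70 mm square throat (z 92-132). Two steel posts behind it (x +105, y +-50, 212 high) on a foot (x +90 to +135, y +-80, 16 high). Below z 84 the space is free from the front and sides back to the foot. Origin: on the counter below the outlet centre; -x is its front (handle side), y left, z up.
- outlet (a point): Centre of the 62 mm square outlet under the hopper, at the underside of the gate, 84 mm above the counter. Axes as the dispenser's.
- gate (a joint): Slide gate under the outlet: aluminium plate, 64 mm wide, z 84 to 90 mm. Value in m: 0 fully shut, 0.065 fully open; grows as it is pulled to the dispenser's -x. Starts up to 10 mm open. Stays where it is left (about 2.5 N sliding friction), hard stops at both ends. A walnut can drop from about 25 mm on; only near fully open is the whole outlet free.
- gate_handle (a point): Centre of the gate's handle, an upright aluminium tab on its front end: 8 mm thick (dispenser's x), 44 mm wide (y), z 89 to 125 mm, this point at 107 mm. 130 mm in front of the outlet centre when shut; moves with the gate. Between tab and hopper there is free space above the flat gate plate (top at z 90 mm).
- dish: White ceramic baking dish, open rectangular box 120 mm (its x) by 200 mm (its y) by 50 mm high, walls and floor 8 mm thick, about 0.55 kg. Origin: centre of its underside. It starts beside the dispenser, to the left or right, long side roughly along the world y.
- jar: Closed glass jar with steel cap, 76 mm diameter, 120 mm high, origin at centre of underside. Bystander, on the other side of the dispenser from the dish.
- mug: Blue mug, 80 mm diameter, 90 mm high, origin at centre of underside. Bystander.
- mill: Dark wood pepper mill, 52 mm diameter, 145 mm high, origin at centre of underside. Bystander.
- nut0: One of the four walnuts, lumpy round, about 29 mm across, 12 g, brown, in the hopper at the start. Origin at its centre.
- nut1: One of the four walnuts, lumpy round, about 29 mm across, 12 g, brown, in the hopper at the start. Origin at its centre.
- nut2: One of the four walnuts, lumpy round, about 29 mm across, 12 g, brown, in the hopper at the start. Origin at its centre.
- nut3: One of the four walnuts, lumpy round, about 29 mm across, 12 g, brown, in the hopper at the start. Origin at its centre.

How it is judged:
By the outcome, as a careful person would: the job done as asked, in the order asked, and still so for the second after the job is handed in, with the robot touching nothing.
It also fails if it takes over 61 s, if anything falls off the work surface, if the arm or the gripper's body presses on something with over 40 N, if the wrist force passes 120 N, or if a joint passes its speed limit or range.

## Working session

There is one attempt and no reset: what is moved stays moved. The work goes in short steps, each a Python script; the robot and the scene stay as the last script left them, time stands still between calls to the robot, and variables do not carry over. Pictures are saved under pics/ and viewed, at most 10 in all, crops included, and the job is handed in when it is done.

```bash
mkdir -p pics; ls
python3 - <<'E'
from bench import arm
import cv2
for n in("scene","top"):
    d=arm.get_image(n); cv2.imwrite(f"pics/{n}0.png",d["image"]); print(n,d["K"].tolist(),d["rvec"],d["tvec"])
print(arm.grasp_offset, arm.state())
E
```

```text
pics
scene [[488.0186819738284, 0.0, 313.03515222150935], [0.0, 488.0186819738284, 240.2839819375898], [0.0, 0.0, 1.0]] [ 1.08273372  2.58524561 -0.81975128] [ 0.45799052 -0.31422206  1.21600319]
top [[440.458082082175, 0.0, 318.4257979052545], [0.0, 440.458082082175, 249.97189635197438], [0.0, 0.0, 1.0]] [ 2.16887023 -2.1786895   0.08429587] [0.01480011 0.62655049 0.86979969]
0.0187 {'clock': 0.1, 'q': array([ 5.08562454e+01,  1.79555590e+01,  8.58485720e+01,  7.51956539e-04,
        7.62618186e+01, -1.28003372e+01]), 'qd': array([-0.07432092, -0.11561655, -0.12567496,  0.02107085, -0.01939274,
        0.01450266]), 'joint_efforts': array([ 1.66073933e-03, -4.12901473e+01, -2.60142642e+01, -1.98584708e-04,
        3.06057271e-03,  3.88890192e-05]), 'eef_pos': array([0.23283405, 0.47029308, 0.2308055 ]), 'tcp_rot': array([[-8.96148939e-01,  4.43752787e-01, -7.36500090e-04],
       [ 4.43753318e-01,  8.96148542e-01, -8.84655148e-04],
       [ 2.67445294e-04, -1.11960713e-03, -9.99999337e-01]]), 'wrist_force': array([-0.23754662, -1.16255811, -0.59785175]), 'moment': array([ 0.02017609, -0.04103804, -0.00982759]), 'finger_force': 0.0, 'finger_gap': 0.08510962564001706}
```

View pics/scene0.png

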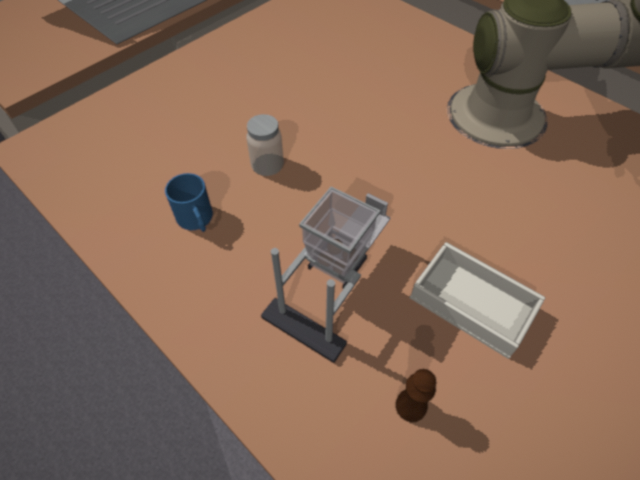

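View pics/top0.png

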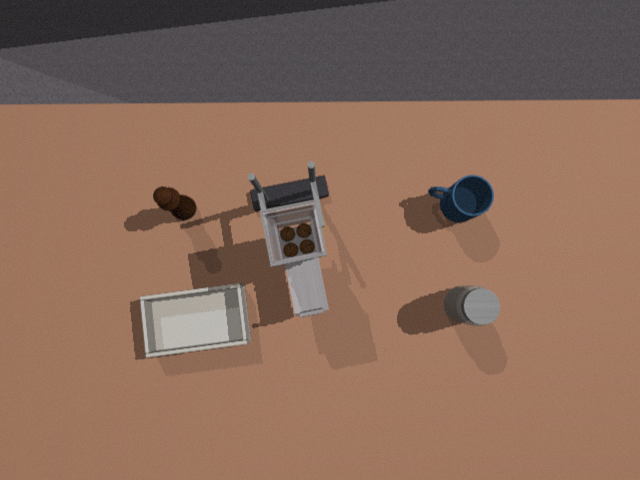

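The dish is on the left (+y); its rim corners in the top view are about (141,295), (243,286), (249,345), (146,356). The dispenser is near (293,237), yawed slightly. The jar and mug are on the right and the mill is behind the dish at (175,200).

```bash
cat > h.py <<'E'
import cv2,numpy as np
def cam(d): return cv2.Rodrigues(d["rvec"])[0],np.array(d["tvec"]).ravel()
def pix2plane(d,px,z):
    R,t=cam(d); u=cv2.undistortPoints(np.array(px,float).reshape(-1,1,2),d["K"],None)[:,0]
    r=np.c_[u,np.ones(len(u))]@R; c=-R.T@t
    return c+r*((z-c[2])/r[:,2])[:,None]
def proj(d,P): return cv2.projectPoints(np.array(P,float).reshape(-1,1,3),d["rvec"],d["tvec"],d["K"],None)[0][:,0]
E
python3 - <<'E'
from bench import arm
from h import *
d=arm.get_image("top"); im=d["image"]
c=cv2.convertScaleAbs(im[150:365,130:345],alpha=1.6); c=cv2.resize(c,(800,800*215//215))[:,:]
c=cv2.resize(im[150:330,235:345],None,fx=3.3,fy=3.3,interpolation=2); e=cv2.resize(im[275:365,130:260],None,fx=3,fy=3,interpolation=2)
o=np.zeros((594,363+390,3),np.uint8); o[:,:363]=c; o[:270,363:]=e
cv2.imwrite("pics/crop1.png",cv2.convertScaleAbs(o,alpha=1.6))
print(pix2plane(d,[(141,295),(243,286),(249,345),(146,356)],.05).round(4))
print(pix2plane(d,[(480,307)],.12),pix2plane(d,[(468,195)],.09),pix2plane(d,[(183,207)],.0))
E
```

```text
[[0.5372 0.3621 0.05  ]
 [0.554  0.1608 0.05  ]
 [0.4393 0.1479 0.05  ]
 [0.4188 0.3488 0.05  ]]
[[ 0.51428123 -0.2788841   0.12      ]] [[ 0.72502151 -0.27421701  0.09      ]] [[0.72176254 0.29894364 0.        ]]
```

View pics/crop1.png

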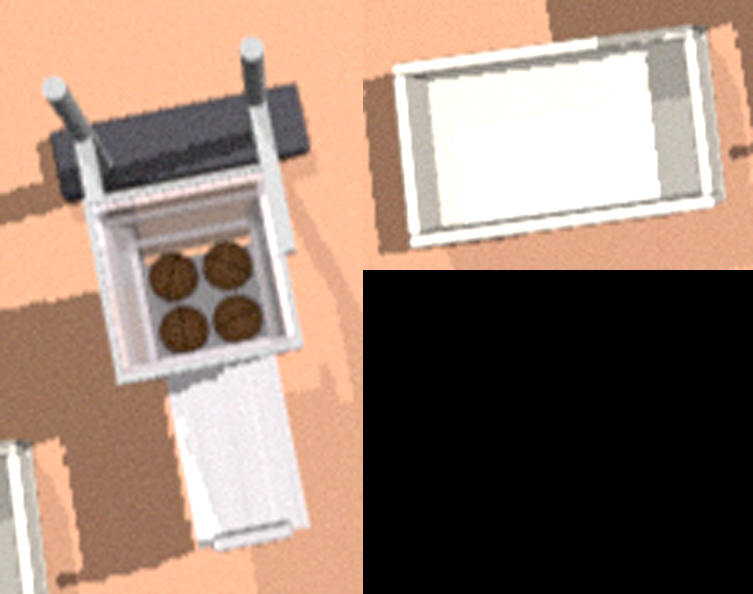

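The crop shows the hopper rim (crop corners ~(92,205), (262,172), (300,345), (118,382)), the post tops (54,88) and (252,47), the foot, and the handle tab top (215,545)–(292,526). The four nuts are sitting in the hopper. I'll fit the poses to these points.

Run:
```python
from bench import arm
from h import *
from scipy.optimize import least_squares
d=arm.get_image("top")
A=lambda l:np.array(l,float)/3.3+[235,150]
px=A([(92,205),(262,172),(300,345),(118,382),(54,86),(252,46),(52,135),(297,88),(308,152),(65,198),(215,545),(292,526)])
def model(p):
    x,y,a,g=p; h=.043
    P=np.array([(h,h,.215),(h,-h,.215),(-h,-h,.215),(-h,h,.215),(.105,.05,.212),(.105,-.05,.212),(.135,.08,.016),(.135,-.08,.016),(.09,-.08,.016),(.09,.08,.016),(-.134-g,.022,.125),(-.134-g,-.022,.125)])
    c,s=np.cos(a),np.sin(a); P[:,:2]=P[:,:2]@np.array([[c,s],[-s,c]])+[x,y]; return P
f=lambda p:(proj(d,model(p))-px).ravel()
r=least_squares(f,[.65,.05,.15,.0],loss='soft_l1'); print(r.x,np.degrees(r.x[2])); print(r.fun.reshape(-1,2).round(1).tolist())
q=np.array([(395,65),(706,28),(720,204),(412,246)],float); q=(q-[363,0])/3+[130,275]
def m2(p):
    c,s=np.cos(p[2]),np.sin(p[2]); P=np.array([(.06,.1),(.06,-.1),(-.06,-.1),(-.06,.1)])
    return np.c_[P@np.array([[c,s],[-s,c]])+p[:2],[.05]*4]
r=least_squares(lambda p:(proj(d,m2(p))-q).ravel(),[.49,.25,.1]); print(r.x,np.degrees(r.x[2]),r.fun.round(1))
```

```text
[ 6.37560609e-01  5.00230052e-02  1.94606056e-01 -6.07627008e-05] 11.150105670699924
[[-0.2, 0.6], [0.3, 0.2], [-0.6, -0.4], [2.0, -1.0], [0.3, 1.2], [0.1, 1.4], [-0.9, -1.2], [0.0, -2.0], [1.0, -0.6], [-0.8, 0.6], [-0.7, -0.4], [0.0, 0.5]]
[0.48785704 0.254246   0.1190788 ] 6.8227124406905215 [ 1.  -0.8 -1.9 -1.   0.1  1.6  0.8  0.3]
```

```bash
cat >> h.py <<'E'
D=np.array([.6376,.050]); YA=np.radians(11.15)
def rot(a): c,s=np.cos(a),np.sin(a); return np.array([[c,-s],[s,c]])
def ori(a,sgn=1):  # tool down, closing line at world angle a
    y=sgn*np.array([np.cos(a),np.sin(a),0]); z=np.array([0,0,-1.]); return np.c_[np.cross(y,z),y,z]
def disp(x,y,z): return np.r_[D+rot(YA)@[x,y],z]
E
python3 - <<'E'
from bench import arm
from h import *
a=.119; g=np.array([.488,.254])+rot(a)@[0,.096]; O=ori(a+np.pi/2)
arm.reach(np.r_[g,.15],O)
print(arm.state()["q"].round(1))
print(arm.move_straight(np.r_[g,.022],speed=.1,guard=8), arm.state()["eef_pos"])
arm.grip(0,60); s=arm.state(); print(s["finger_gap"],s["finger_force"],s["wrist_force"],s["clock"])
g2=disp(0,.111,.024); print(arm.solve_ik(g2,ori(YA+np.pi/2)))
for z in(1,-1): print(arm.solve_ik(disp(-.13,0,.098),ori(YA,z)),arm.solve_ik(disp(-.2,0,.098),ori(YA,z)))
cv2.imwrite("pics/s1.png",arm.get_image("scene")["image"])
E
```

```text
[ 25.   30.1  80.3   0.   69.6 -71.9]
False [0.47692706 0.34949635 0.02259952]
0.007182522550087948 59.17076826095581 [0.51594892 1.32551352 2.47010514] 3.425
[ 3.93024532e+00  4.39713373e+01  7.69774949e+01 -2.54444375e-14
  5.90511678e+01 -9.72197547e+01]
[-1.03738550e+01  2.46747261e+01  9.78902456e+01 -2.54444375e-14
  5.74350283e+01 -2.15238550e+01] [-1.38026625e+01  1.71291148e+01  1.09301211e+02 -2.54444375e-14
  5.35696741e+01 -2.49526625e+01]
[-1.03738550e+01  2.46747261e+01  9.78902456e+01 -2.54444375e-14
  5.74350283e+01  1.58476145e+02] [-1.38026625e+01  1.71291148e+01  1.09301211e+02 -2.54444375e-14
  5.35696741e+01  1.55047337e+02]
```

View pics/s1.png

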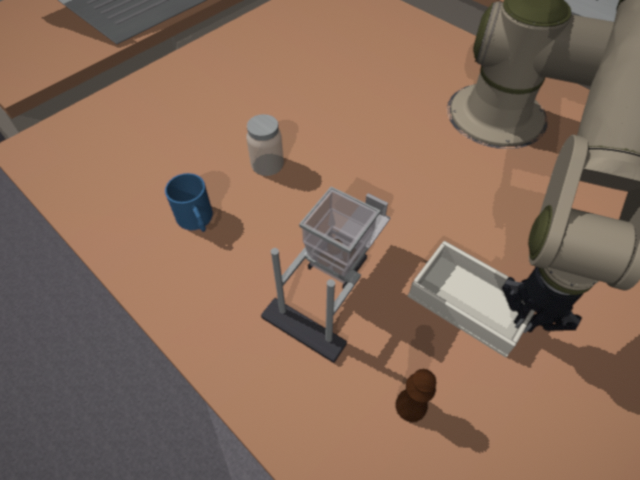

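The dish's left end wall is gripped at about (525,300) and nothing else has moved. The wrist housing's dark cap at (545,237) points toward the dispenser, so I'll check its extent before sliding.

Run:
```python
from bench import arm
from h import *
d=arm.get_image("scene"); s=arm.state(); t=s["eef_pos"]
th=np.radians(s["q"][0]); v=np.array([np.sin(th),-np.cos(th),0])
for u in(.04,.06,.08):
  for z in(.15,.2,.25): print(u,z,proj(d,[np.r_[t[:2],0]+v*u+[0,0,z]])[0].round())
```

```text
0.04 0.15 [524. 284.]
0.04 0.2 [535. 267.]
0.04 0.25 [548. 249.]
0.06 0.15 [511. 281.]
0.06 0.2 [521. 264.]
0.06 0.25 [533. 245.]
0.08 0.15 [498. 277.]
0.08 0.2 [508. 260.]
0.08 0.25 [519. 241.]
```

Run:
```python
from bench import arm
from h import *
z=arm.state()["eef_pos"][2]
print(arm.move_straight(disp(0,.121,z+.001),ori(YA+np.pi/2),speed=.08,guard=20))
s=arm.state(); print(s["eef_pos"],disp(0,.121,z),s["wrist_force"],s["finger_gap"],s["clock"])
for n in("scene","top"): 
    cv2.imwrite(f"pics/{n}2.png",arm.get_image(n)["image"])
```

```text
False
[0.61411718 0.16882259 0.02328003] [0.61420123 0.16871604 0.02229788] [ 0.48599961 -1.12884359 -3.40643949] 0.006966996756920549 6.5167
```

View pics/scene2.png

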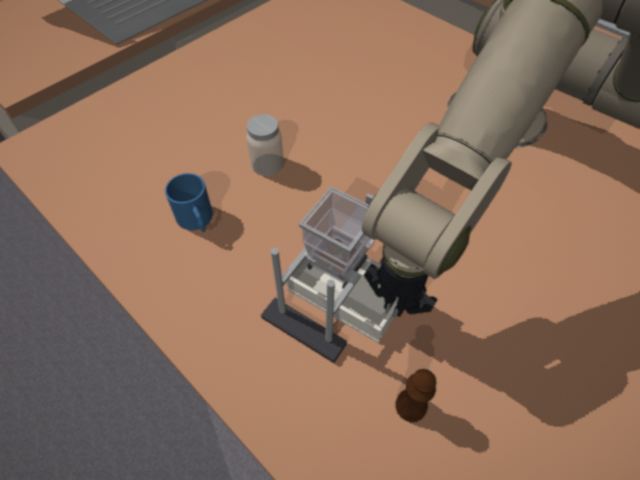

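The dish is under the outlet, with its far end visible beyond the hopper at (300,275). The bystanders have not moved. Next I'll release it, retreat and look at the handle.

Run:
```python
from bench import arm
from h import *
arm.grip(.04); 
p=arm.state()["eef_pos"]; arm.move_straight([p[0],p[1],.15],speed=.1)
arm.move_straight(disp(-.08,.14,.24),speed=.25)
arm.reach(disp(-.134,0,.20),ori(YA))
print(arm.state()["clock"])
d=arm.get_image("top"); w=arm.get_image("wrist")
o=np.hstack([d["image"][140:400,180:400],cv2.resize(w["image"],(347,260))]); cv2.imwrite("pics/m3.png",cv2.resize(o,None,fx=1.4,fy=1.4))
```

```text
10.2667
```

View pics/m3.png

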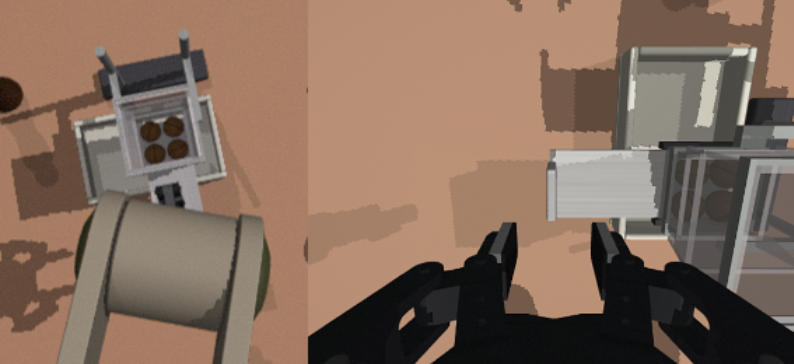

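The dish sits symmetrically under the hopper and all four nuts are still in it. In the wrist view the tab's top runs from about (320,204) to (320,290) in full-frame pixels, between the fingers. I'll check that projection, then grasp and pull.

Run:
```python
from bench import arm
from h import *
w=arm.get_image("wrist"); print(proj(w,[disp(-.13,y,.125) for y in(.022,-.022)]).round())
print(arm.move_straight(disp(-.132,0,.1),speed=.1,guard=8))
arm.grip(0,60); s=arm.state(); print(s["finger_gap"],s["finger_force"],s["wrist_force"],s["eef_pos"],s["clock"])
```

```text
[[330. 222.]
 [329. 291.]]
False
0.006755309290064447 59.57194983959198 [-2.96562202 -0.46336692  5.40693838] [0.50812321 0.02444642 0.10043178] 11.9583
```

Run:
```python
from bench import arm
from h import *
p0=arm.state()["eef_pos"]; X=np.r_[rot(YA)@[1,0],0]
print(arm.move_straight(p0-X*.08,speed=.05,guard=12)); arm.sleep(.8)
s=arm.state(); print((s["eef_pos"]-p0)@X,s["wrist_force"],s["finger_gap"],s["clock"])
d=arm.get_image("top"); w=arm.get_image("wrist")
o=np.hstack([d["image"][140:400,180:400],cv2.resize(w["image"],(347,260))]); cv2.imwrite("pics/m4.png",cv2.resize(o,None,fx=1.4,fy=1.4))
```

```text
True
-0.06298370141276594 [-1.57094454 -0.81965347 -2.90602585] 0.006942765076011083 13.925
```

View pics/m4.png

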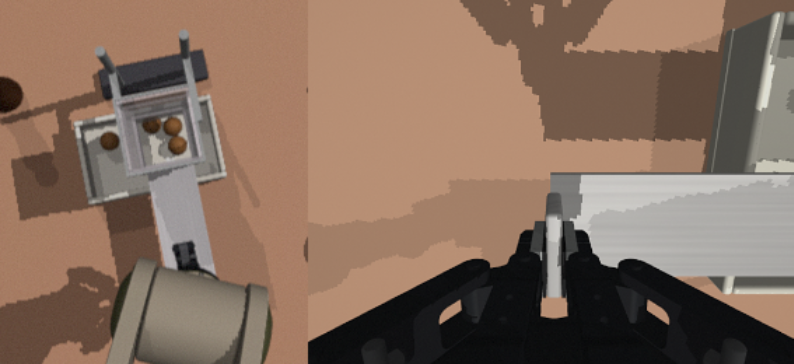

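The gate reached its stop after 63 mm. All four nuts are visible over the white dish floor, one of them well to the left at (110,140). I need a closer look to confirm that none is still hung in the throat.

Run:
```python
from bench import arm
from h import *
d=arm.get_image("top")["image"][190:290,225:345]; s=arm.get_image("scene")["image"][180:350,250:420]
o=np.hstack([cv2.resize(d,(480,400),interpolation=2),np.zeros((400,0,3),np.uint8)])
s=cv2.resize(s,(320,320),interpolation=2); o=np.hstack([o,np.vstack([s,np.zeros((80,320,3),np.uint8)])])
cv2.imwrite("pics/m5.png",cv2.convertScaleAbs(o,alpha=1.5))
```

```text
(no output)
```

View pics/m5.png

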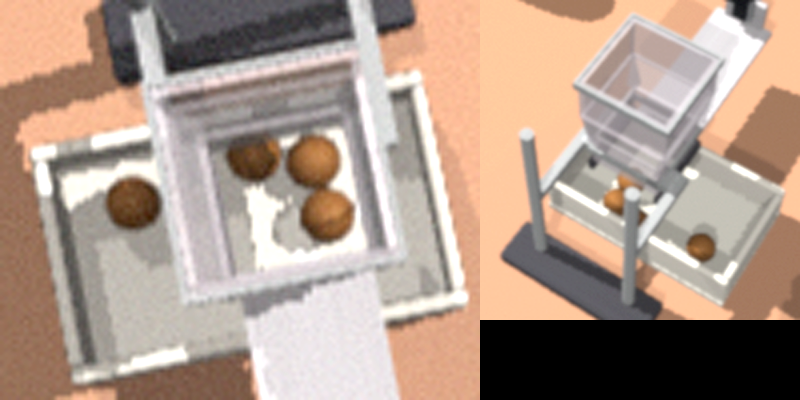

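The hopper is empty in the scene view. Three nuts lie in the dish under the outlet and one lies at its left end (133,202). Next I'll push the gate shut.

Run:
```python
from bench import arm
from h import *
p0=arm.state()["eef_pos"]; X=np.r_[rot(YA)@[1,0],0]
r=arm.move_straight(p0+X*.08,speed=.05,guard=20); s=arm.state(); print(r,(s["eef_pos"]-p0)@X,s["wrist_force"])
p=s["eef_pos"]; r=arm.move_straight(p+X*.008,speed=.02,guard=20); arm.sleep(.3); s=arm.state(); print(r,(s["eef_pos"]-p0)@X,s["wrist_force"],s["finger_gap"],s["clock"])
```

```text
True 0.06463042048210817 [-4.72767525 -2.46447054  6.90305182]
True 0.06454639280725219 [-2.90123633 -0.84266813  6.00857788] 0.006789140030221146 15.9083
```

Run:
```python
from bench import arm
from h import *
X=np.r_[rot(YA)@[1,0],0]
arm.grip(.04); p=arm.state()["eef_pos"]
r=arm.move_straight(p+X*.03,speed=.03,guard=15); arm.sleep(.2); s=arm.state(); q=s["eef_pos"]; print(r,(q-p)@X,s["wrist_force"])
arm.move_straight(p,speed=.05); arm.move_straight(p+[0,0,.12],speed=.1)
arm.move_straight(np.array([.35,.05,.30]),speed=.2)
print(arm.state()["clock"],arm.state()["wrist_force"])
d=arm.get_image("top"); s=arm.get_image("scene")["image"]; t=d["image"]
print(proj(d,[disp(-.134,y,.125) for y in(.022,-.022)]).round(1).tolist())
o=np.hstack([cv2.resize(t[180:330,220:345],(400,480),interpolation=2),cv2.resize(s[100:430,160:460],(400,480),interpolation=2)])
cv2.imwrite("pics/m6.png",cv2.convertScaleAbs(o,alpha=1.5))
```

```text
True 0.017547474882267555 [-0.69174088 -0.60728253  0.27014303]
20.0917 [ 0.70000334 -0.97998082  0.54430468]
[[299.4, 314.8], [323.5, 309.9]]
```

View pics/m6.png

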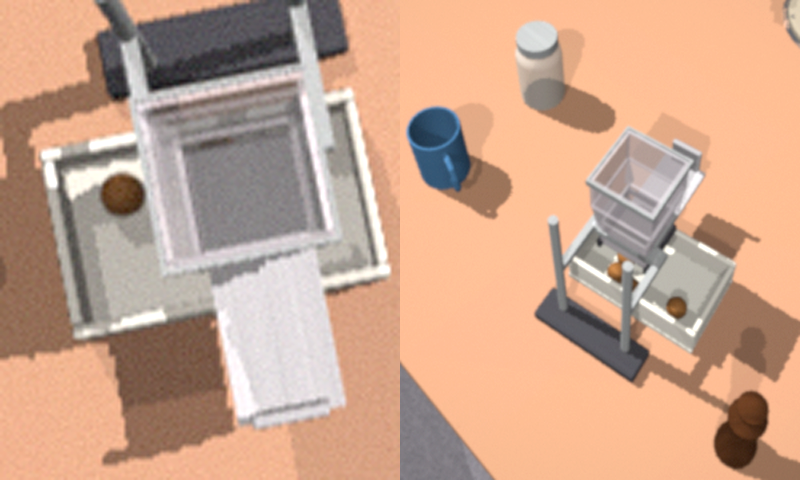

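The gate is against its shut stop, the hopper is empty and the dish stands under the outlet holding the nuts. The jar, mug and mill have not moved, so I'm handing in.

```bash
python3 -c "
from bench import arm
print(arm.finish_job())"
```

```text
the job is handed in; nothing more can be done
None
```

I handed the job in after about 20 s of robot time: the dish stands under the outlet with all four walnuts in it, the gate is pushed back to its shut stop, and the jar, mug and mill look unmoved in the last picture; no verdict came back.

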